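# Load the sample carrier in reverse order

### The arm

A 6-joint arm with a two-finger parallel gripper is mounted at the origin on the work surface. World frame = base frame: x ahead of the robot, y to its left, z up, the work surface at z = 0. Lengths are in m, angles in rad, forces in N, time in s.
With the tool pointing down it reaches from about 0.35 to 0.975 m from the base axis. Payload 4.9 kg.
Tool frame: the origin (TCP) lies at the very end of the fingers, on their centre line; the grasp point (between the pads) lies 19 mm behind it (manip.hold_point_z is the distance from the TCP to the grasp point, in m); z points along the fingers, y is the direction in which the jaws open and shut (so a half turn about z gives the same grasp; the last joint's range is limited). The gripper opens to 85 mm and grips with 20 to 120 N. Pads are 22 mm wide; open, the fingers measure 114 mm over their backs; the gripper's body (76 mm by 85 mm) begins 54 mm behind the grasp point. The pads swing forward as they close: fully open they stand 13 mm farther back than shut.
Start: joints at [1.089, 0.053, 1.613, -0, 1.476, -0.119], TCP at [0.222, 0.584, 0.231] pointing down, gripper open.
Joint ranges: [-3.01, 3.01], [-1.01, 2.22], [0.06, 2.58], [-1.02, 4.17], [0.09, 2.62], [-3.14, 3.14]. Speed limits (rad/s): [2.57, 2.57, 3.14, 3.14, 3.14, 3.14].

### API

Orientations are given as a unit quaternion [w, x, y, z].
In Python, from plant import manip gives the robot as it stands. The module is installed in compiled form; this text tells all that it offers.
- The arm moves only by the shell command python3 -m creep 'ROWS'. ROWS is JSON, a list of rows, each a list of 7 numbers: the turn, a rotation vector about the tool's x, y, z in degrees, then the shift along the tool's x, y, z in m, then the opening, from 0 (shut) to 1 (fully open). In form: [[ax, ay, az, tx, ty, tz, jaw], ...]. A call has 1 to 20 rows; each row shifts and turns the commanded pose from where the row before left it, along the tool's axes as they then stand; what a row does not reach is not made up. A row lasts 1/12 s, in which the tool goes at most 41.7 mm and 7.16 degrees, less where a joint would pass 70% of its speed; a pose out of reach is approached as far as the arm can. A call is refused whole if a number of a shift passes 0.0417 or a number of a turn 7.16, either way. A call with a gripper value outside its range is refused whole. The fingers move at their own pace and stop on an object; the grip force is fixed at half the most. Time passes only in rows, so rows that do not move let the fingers close. It gives the time, the measured TCP pose, the force and the opening at its end, in the units of the state.
- manip.state(): the state, without advancing time (a new reading comes with each control period).
- manip.grab_frame(name): name is "side" or "top"; returns the picture (420x560x3 uint8, blue, green, red); there is no depth.
- manip.get_calibration(name): a dict with "fx", "fy", "cx", "cy" (pixels), "xyz" and "attitude" of the camera in the world. Camera axes: x right, y down, z forward; pixel columns grow to the right and rows downward; lengths in m; the calibration is good to about 2 mm. A picture is of the moment at which its call begins. get_calibration takes no time and is no camera call.
- manip.job_done(): hands the job in, once; it reports no verdict.
Trained networks look in the newest picture that a camera, given by its name, has taken for a name from the list of things; names that differ only in an ending like _2 or _b are one class to them, and where a whole thing is asked for, a point or a joint stands for the part that bears it (a point fixed in the world has none). Each returns a list of dicts, best first, with "confidence" (0 to 1); they miss things now and then, are a little off and sometimes report something else, mostly with a low value. They report only what shows in the picture. A call takes as long as a camera call.
- manip.cut_out(target, camera): "pixels" (420x560 bool, what is visible of it) and "rect" ([left, top, right, bottom] in pixels, round what is visible of it).
The state is a dict: "time": time; "joint_pos": joint angles; "joint_vel": joint speeds; "joint_efforts": joint torques, N m; "tool_pos": TCP position; "tool_rot": TCP orientation; "contact_force": force on the tool from outside, world axes, zero at the start; "ft_torque": the same for the moment, N m; "gripper_width": opening from 0.0 (shut) to 1.0 (fully open).
Only numpy, scipy, OpenCV 4.12 (cv2) and the standard library are available. Lean on these libraries where they do the work, as an engineer would, in place of code of your own. Each camera call takes 0.05 s, during which the arm holds its last target.

### The job

Load the analyser carrier so that the last sample is read first: move the four capped sample pots from the coloured seats of the aluminium tray into the wells of the white carrier, one pot per well, in reverse order as counted from the black end blocks: the pot next to the tray's black block goes into the carrier well farthest from the carrier's black block, and so on, until the pot farthest from the tray's block stands in the well next to the carrier's block. Let no pot tip over on the way, and leave each standing down on the floor of its well, released.

Things in the scene. Friction and masses are not known exactly. Their poses are not given: they have to be found in the camera images.
- pot_red: sample pot: upright clear round pot, 28 mm in diameter, with a red screw cap 31 mm in diameter; 92 mm high in all, the cap being the top 22 mm. Rigid, closed, 40 to 85 g, loose. Origin at the centre of its underside, z up along its axis. It starts standing in the red seat, its underside 9 mm above the bench.
- pot_blue: sample pot: upright clear round pot, 28 mm in diameter, with a blue screw cap 31 mm in diameter; 92 mm high in all, the cap being the top 22 mm. Rigid, closed, 40 to 85 g, loose. Origin at the centre of its underside, z up along its axis. It starts standing in the blue seat, its underside 9 mm above the bench.
- pot_yellow: sample pot: upright clear round pot, 28 mm in diameter, with a yellow screw cap 31 mm in diameter; 92 mm high in all, the cap being the top 22 mm. Rigid, closed, 40 to 85 g, loose. Origin at the centre of its underside, z up along its axis. It starts standing in the yellow seat, its underside 9 mm above the bench.
- pot_green: sample pot: upright clear round pot, 28 mm in diameter, with a green screw cap 31 mm in diameter; 92 mm high in all, the cap being the top 22 mm. Rigid, closed, 40 to 85 g, loose. Origin at the centre of its underside, z up along its axis. It starts standing in the green seat, its underside 9 mm above the bench.
- seat_red: red square open seat, 46 x 46 mm, 12 mm high, walls and floor 3 mm, fixed on the aluminium tray; at the start the red-capped pot stands in it. Which of the tray's four places it has differs from start to start; it stays there when the pot is taken, so it keeps showing where that pot stood. Origin at the centre of its underside (6 mm above the bench).
- seat_blue: blue square open seat, 46 x 46 mm, 12 mm high, walls and floor 3 mm, fixed on the aluminium tray; at the start the blue-capped pot stands in it. Which of the tray's four places it has differs from start to start; it stays there when the pot is taken, so it keeps showing where that pot stood. Origin at the centre of its underside (6 mm above the bench).
- seat_yellow: yellow square open seat, 46 x 46 mm, 12 mm high, walls and floor 3 mm, fixed on the aluminium tray; at the start the yellow-capped pot stands in it. Which of the tray's four places it has differs from start to start; it stays there when the pot is taken, so it keeps showing where that pot stood. Origin at the centre of its underside (6 mm above the bench).
- seat_green: green square open seat, 46 x 46 mm, 12 mm high, walls and floor 3 mm, fixed on the aluminium tray; at the start the green-capped pot stands in it. Which of the tray's four places it has differs from start to start; it stays there when the pot is taken, so it keeps showing where that pot stood. Origin at the centre of its underside (6 mm above the bench).
- tray: the source: flat aluminium tray 56 x 224 mm, 6 mm thick, with four coloured seats in one row and a black block on one end. Origin on the bench under the middle of the row, y along the row, z up. Seats centred at x = 0, y = -75, -25, 25, 75 mm; black block (56 x 18, 35 mm high) at the +y end, y = 104 to 122 mm. Fixed; placed and turned any way.
- carrier: the target: white carrier 56 x 224 mm, a row of four square wells 44 x 44 mm inside, walls 6 mm thick with tops 22 mm and well floors 6 mm above the bench. Origin on the bench under the middle of the row, y along the row, z up. Wells centred at x = 0, y = -75, -25, 25, 75 mm; black block (56 x 18, 35 mm high) at the +y end, y = 104 to 122 mm. Fixed; placed and turned any way.

How it is judged:
By the outcome, as a careful person would: the job done as asked, in the order asked, and still so for the second after the job is handed in, with the robot touching nothing.
It also fails if it takes over 106 s, if anything falls off the work surface, if the arm or the gripper's body presses on something with over 40 N, if the wrist force passes 120 N, or if a joint passes its speed limit or range.

## Working session

There is one attempt and no reset: what is moved stays moved. The work goes in short steps, Python scripts to look and compute and a shell command to move; the robot and the scene stay as the last step left them, time stands still between calls to the robot, and variables do not carry over. Pictures are saved under pics/ and viewed, and the job is handed in when it is done.

```bash
mkdir -p pics; python3 - <<'E'
from plant import manip
import cv2,numpy as np
for n in("top","side"):
    im=manip.grab_frame(n);cv2.imwrite(f"pics/{n}0.png",np.ascontiguousarray(im));c=manip.get_calibration(n);print(n,c)
s=manip.state();print(s['time'],s['tool_pos'],s['tool_rot'],s['gripper_width'],manip.hold_point_z)
E
```

```text
top {'fx': 397.336703599711, 'fy': 397.336703599711, 'cx': 278.21137014012373, 'cy': 208.54998719970584, 'xyz': array([ 0.45882827, -0.01399923,  0.76237116]), 'attitude': array([-0.04216845,  0.7119024 , -0.69867233,  0.05721686])}
side {'fx': 492.13114987898496, 'fy': 492.13114987898496, 'cx': 273.9037310947546, 'cy': 208.72980724368162, 'xyz': array([ 0.4835523 , -0.5703004 ,  0.72526444]), 'attitude': array([-0.34927852,  0.93607954, -0.03631852,  0.02098982])}
0.1 [0.22153563 0.58382258 0.2301694 ] [-2.81293199e-04  1.80389513e-01  9.83594796e-01 -9.06767847e-04] 1.0015945228709306 0.0187
```

View pics/top0.png

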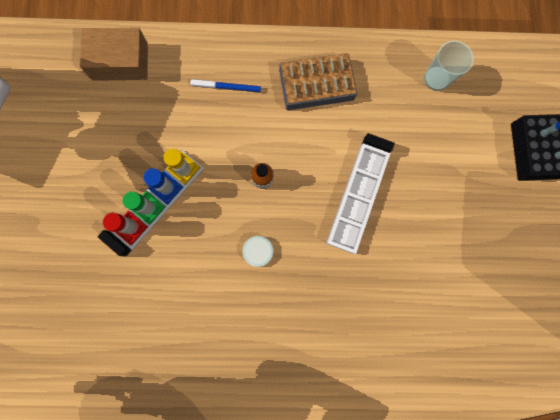

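View pics/side0.png

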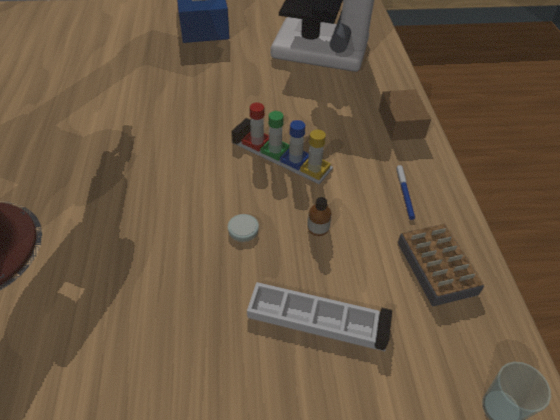

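```bash
cat > h.py <<'E'
from plant import manip
import numpy as np,cv2
from scipy.optimize import minimize,least_squares
from scipy.spatial.transform import Rotation as R
def proj(cam,P):
    c=manip.get_calibration(cam);q=c['attitude'];M=R.from_quat([q[1],q[2],q[3],q[0]]).as_matrix()
    p=(np.atleast_2d(P)-c['xyz'])@M
    return np.c_[c['fx']*p[:,0]/p[:,2]+c['cx'],c['fy']*p[:,1]/p[:,2]+c['cy']]
def ray(cam,uv,z):
    c=manip.get_calibration(cam);q=c['attitude'];M=R.from_quat([q[1],q[2],q[3],q[0]]).as_matrix()
    d=M@np.array([(uv[0]-c['cx'])/c['fx'],(uv[1]-c['cy'])/c['fy'],1]);return (c['xyz']+d*(z-c['xyz'][2])/d[2])
def hull(cam,P,S=4):
    h=cv2.convexHull((proj(cam,P)*S).astype(np.float32)).astype(np.int32)
    m=np.zeros((420*S,560*S),np.uint8);cv2.fillConvexPoly(m,h,1)
    return cv2.resize(m.astype(np.float32),(560,420),interpolation=cv2.INTER_AREA)
def T(x,y,a,L):
    c,s=np.cos(a),np.sin(a);L=np.array(L,float);return np.c_[x+c*L[:,0]-s*L[:,1],y+s*L[:,0]+c*L[:,1],L[:,2]]
def mask(n,cam):
    r=manip.cut_out(n,cam);return (r[0]['pixels'],r[0]['confidence'],r[0]['rect']) if r else None
t=np.linspace(0,2*np.pi,32,endpoint=False)
CYL=lambda r,z0,z1:np.array([[r*np.cos(a),r*np.sin(a),z] for z in(z0,z1) for a in t])
E
python3 - <<'E'
from h import *
import pickle
D={}
for cam in("top","side"):
    manip.grab_frame(cam)
    for n in["carrier","tray"]+[p+k for p in("pot_","seat_") for k in("red","green","blue","yellow")]:
        m=mask(n,cam)
        D[n,cam]=m;print(cam,n,m and (m[0].sum(),round(m[1],2),m[2]))
pickle.dump(D,open('D.pkl','wb'))
print(manip.state()['time'])
E
```

```text
top carrier (np.int64(3666), 0.62, [323.8, 132.0, 396.2, 254.7])
top tray (np.int64(1071), 0.63, [97.7, 151.9, 206.9, 259.1])
top pot_red (np.int64(506), 0.63, [101.6, 217.6, 135.7, 230.8])
top pot_green (np.int64(521), 0.56, [121.9, 190.6, 153.7, 217.1])
top pot_blue (np.int64(512), 0.58, [141.8, 167.6, 174.2, 195.1])
top pot_yellow (np.int64(488), 0.62, [165.3, 149.3, 193.6, 178.9])
top seat_red (np.int64(305), 0.69, [117.3, 210.1, 146.4, 246.4])
top seat_green (np.int64(280), 0.59, [139.2, 192.9, 161.9, 225.3])
top seat_blue (np.int64(390), 0.53, [148.9, 172.4, 183.3, 205.3])
top seat_yellow (np.int64(291), 0.55, [167.8, 151.7, 200.8, 184.3])
side carrier (np.int64(5465), 0.67, [244.4, 281.7, 391.2, 349.3])
side tray (np.int64(572), 0.74, [230.6, 122.2, 334.2, 187.0])
side pot_red (np.int64(562), 0.73, [247.6, 101.3, 265.8, 143.2])
side pot_green (np.int64(568), 0.59, [266.5, 110.8, 282.2, 154.7])
side pot_blue None
side pot_yellow (np.int64(581), 0.63, [307.9, 129.2, 323.4, 170.6])
side seat_red (np.int64(201), 0.49, [242.9, 133.7, 268.5, 152.6])
side seat_green (np.int64(5469), 0.74, [245.5, 280.9, 389.3, 348.4])
side seat_blue (np.int64(225), 0.57, [277.0, 152.1, 307.1, 170.6])
side seat_yellow (np.int64(285), 0.78, [300.1, 160.2, 328.6, 180.0])
1.2
```

```bash
cat > fit.py <<'E'
from h import *
import pickle
D=pickle.load(open('D.pkl','rb'))
box=lambda x0,x1,y0,y1,z0,z1:[[x,y,z] for x in(x0,x1) for y in(y0,y1) for z in(z0,z1)]
W=.028
base=lambda h:box(-W,W,-.102,.122,0,h); blk=box(-W,W,.104,.122,0,.035)
def fit(parts,masks,x0):
    def cost(p):
        return sum(np.abs(np.maximum.reduce([hull(cam,T(*p,q)) for q in parts])-m).sum() for cam,m in masks.items())
    s=np.array([[0,0,0],[.01,0,0],[0,.01,0],[0,0,.06]])+x0
    r=minimize(cost,x0,method='Nelder-Mead',options=dict(initial_simplex=s,xatol=1e-4,fatol=.5,maxiter=150));return r.x,r.fun
def yaw(cam,a,b,z):
    A,B=ray(cam,a,z),ray(cam,b,z);d=B-A;return np.arctan2(-d[0],d[1])
cm={c:D['carrier',c][0].astype(np.float32) for c in("top","side")}
c0=ray('top',(358,196),.02); a=yaw('top',(344,247),(378,143),.02)
for k in(["top"],["side"],["top","side"]): print('carrier',k,fit([base(.022),blk],{c:cm[c] for c in k},np.array([c0[0],c0[1],a])))
tm={}
for c in("top","side"):
    m=np.zeros((420,560),bool)
    for (n,cc),v in D.items():
        if cc==c and v and n!='carrier' and not(n=='seat_green' and c=='side'): m|=v[0]
    if c=='side':  # fill blue pot and green seat: closing
        m=cv2.morphologyEx(m.astype(np.uint8),cv2.MORPH_CLOSE,np.ones((5,5)))
    tm[c]=m.astype(np.float32);cv2.imwrite(f'pics/m_{c}.png',tm[c]*255)
parts=[base(.006),blk]
for y in(-.075,-.025,.025,.075):
    parts+=[box(-.023,.023,y-.023,y+.023,.006,.018),CYL(.014,.009,.09)+[0,y,0],CYL(.0155,.079,.101)+[0,y,0]]
t0=ray('top',(152,205),.01);ta=yaw('top',(190,168),(115,243),.01)
for k in(["top"],["top","side"]): print('tray',k,fit(parts,{c:tm[c] for c in k},np.array([t0[0],t0[1],ta])))
# caps by colour
import sys
for k,lo,hi in(("red",170,8),("green",50,80),("blue",105,130),("yellow",20,32)):
    o=[]
    for c in("top","side"):
        v=D['pot_'+k,c]
        if not v: continue
        im=cv2.imread(f'pics/{c}0.png');H=cv2.cvtColor(im,cv2.COLOR_BGR2HSV)
        h=H[...,0];hm=((h>=lo)&(h<=hi)) if lo<hi else((h>=lo)|(h<=hi))
        m=(hm&(H[...,1]>130)&v[0]).astype(np.uint8)
        n,l,st,ce=cv2.connectedComponentsWithStats(m);i=1+st[1:,4].argmax();m=(l==i).astype(np.float32)
        f=lambda p:np.abs(hull(c,CYL(.0155,.079,.101)+[p[0],p[1],0])-m).sum()
        g=ray(c,ce[i],.092)[:2]
        r=minimize(f,g,method='Nelder-Mead',options=dict(initial_simplex=np.array([g,g+[.006,0],g+[0,.006]]),xatol=1e-4,fatol=.3))
        o.append((c,r.x.round(4),round(r.fun),st[i,4]))
    print(k,o)
E
python3 fit.py
```

```text
carrier ['top'] (array([ 0.5876205 , -0.18338188, -1.91355598]), np.float64(86.75))
carrier ['side'] (array([ 0.58792266, -0.18304182, -1.90894326]), np.float64(112.1875))
carrier ['top', 'side'] (array([ 0.58784802, -0.18316755, -1.9100219 ]), np.float64(210.75))
tray ['top'] (array([0.58142401, 0.20101381, 0.89119998]), np.float64(374.1875))[ WARN:0@9.499] global loadsave.cpp:1063 imwrite_ Unsupported depth image for selected encoder is fallbacked to CV_8U.
Traceback (most recent call last):
  File "fit.py", line 29, in <module>
    for k in(["top"],["top","side"]): print('tray',k,fit(parts,{c:tm[c] for c in k},np.array([t0[0],t0[1],ta])))
                                                     ~~~^^^^^^^^^^^^^^^^^^^^^^^^^^^^^^^^^^^^^^^^^^^^^^^^^^^^^^^
  File "fit.py", line 11, in fit
    r=minimize(cost,x0,method='Nelder-Mead',options=dict(initial_simplex=s,xatol=1e-4,fatol=.5,maxiter=150));return r.x,r.fun
  File "fit.py", line 9, in cost
    return sum(np.abs(np.maximum.reduce([hull(cam,T(*p,q)) for q in parts])-m).sum() for cam,m in masks.items())
  File "fit.py", line 9, in <genexpr>
    return sum(np.abs(np.maximum.reduce([hull(cam,T(*p,q)) for q in parts])-m).sum() for cam,m in masks.items())
                                         ~~~~^^^^^^^^^^^^^
  File "h.py", line 13, in hull
    h=cv2.convexHull((proj(cam,P)*S).astype(np.float32)).astype(np.int32)
                      ~~~~^^^^^^^
  File "h.py", line 6, in proj
    c=manip.get_calibration(cam);q=c['attitude'];M=R.from_quat([q[1],q[2],q[3],q[0]]).as_matrix()
ValueError: time passes only in moves, steps and waits
```

```bash
sed -i 's/^def proj/_C={c:manip.get_calibration(c) for c in("top","side")}\ndef proj/; s/c=manip.get_calibration(cam)/c=_C[cam]/' h.py; sed -i "s/tm\[c\]\*255)/(tm[c]*255).astype(np.uint8))/" fit.py; python3 fit.py; python3 -c "
from plant import manip;print(manip.state()['time'])"
```

```text
carrier ['top'] (array([ 0.5876205 , -0.18338188, -1.91355598]), np.float64(86.75))
carrier ['side'] (array([ 0.58792266, -0.18304182, -1.90894326]), np.float64(112.1875))
carrier ['top', 'side'] (array([ 0.58784802, -0.18316755, -1.9100219 ]), np.float64(210.75))
tray ['top'] (array([0.58142401, 0.20101381, 0.89119998]), np.float64(374.1875))
tray ['top', 'side'] (array([0.58075498, 0.20080014, 0.88377386]), np.float64(1449.0625))
red [('top', array([0.5246, 0.2472]), 38, np.int32(334)), ('side', array([0.5252, 0.2472]), 38, np.int32(205))]
green [('top', array([0.5618, 0.2181]), 37, np.int32(319)), ('side', array([0.5756, 0.2509]), 229, np.int32(13))]
blue [('top', array([0.6019, 0.1854]), 35, np.int32(318))]
yellow [('top', array([0.6375, 0.1538]), 24, np.int32(329)), ('side', array([0.6377, 0.1541]), 27, np.int32(246))]
1.2
```

```bash
cat > go.py <<'E'
import sys
from h import *
P=dict(red=(.525,.2472),green=(.5617,.2177),blue=(.6014,.1852),yellow=(.6376,.154),w1=(.5171,-.1582),w2=(.5643,-.1749),w3=(.6114,-.1915),w4=(.6586,-.2081))
s=manip.state();q=s['tool_rot'];M=R.from_quat([q[1],q[2],q[3],q[0]]).as_matrix()
yaw=np.degrees(np.arctan2(M[1,1],M[0,1]))
Mt=R.from_euler('z',float(sys.argv[3]),degrees=True).as_matrix()@np.array([[0,1,0],[1,0,0],[0,0,-1.]]) if len(sys.argv)>3 else M
x,y=P[sys.argv[1]];z=float(sys.argv[2])
d=M.T@(np.array([x,y,z])-s['tool_pos'])
print('t',s['time'],'tcp',s['tool_pos'].round(4),'yaw',yaw.round(2),'tilt',np.degrees(np.arccos(-M[2,2])).round(2),'delta tool',d.round(4),'F',np.round(s['contact_force'],1),'g',round(s['gripper_width'],3))
E
python3 go.py red .21
python3 -m creep '[[0,0,3,0,0,0,1],[0,0,4,0,0,0,1],[0,0,2.2,0,0,0,1],[0,0,0,0,0,0,1]]'; python3 go.py red .21
```

```text
t 1.2 tcp [0.2218 0.5843 0.2313] yaw 69.21 tilt 0.0 delta tool [-0.4031 -0.2076  0.0213] F [-0.4 -0.2  0.2] g 0.997
time: 1.53
tool_pos: [0.2218, 0.5843, 0.2313]
tool_rot: [0.0, 0.259, 0.966, 0.0]
contact_force: [-0.1, 0.8, -0.7]
gripper_width: 0.998
t 1.5333 tcp [0.2218 0.5843 0.2313] yaw 59.98 tilt 0.0 delta tool [-0.4312 -0.1402  0.0213] F [-0.1  0.8 -0.7] g 0.998
```

```bash
python3 -m creep '[[0,0,0,-0.0108,-0.0037,0.001,1],[0,0,0,-0.0256,-0.0083,0.001,1],[0,0,0,-0.0256,-0.0083,0.001,1],[0,0,0,-0.0256,-0.0083,0.001,1],[0,0,0,-0.0256,-0.0083,0.001,1],[0,0,0,-0.0256,-0.0083,0.001,1],[0,0,0,-0.0256,-0.0083,0.001,1],[0,0,0,-0.0256,-0.0083,0.001,1],[0,0,0,-0.0256,-0.0083,0.001,1],[0,0,0,-0.0256,-0.0083,0.001,1],[0,0,0,-0.0256,-0.0083,0.001,1],[0,0,0,-0.0256,-0.0083,0.001,1],[0,0,0,-0.0256,-0.0083,0.001,1],[0,0,0,-0.0256,-0.0083,0.001,1],[0,0,0,-0.0256,-0.0083,0.001,1],[0,0,0,-0.0256,-0.0083,0.001,1],[0,0,0,-0.0256,-0.0083,0.001,1],[0,0,0,-0.0108,-0.0037,0.001,1],[0,0,0,0,0,0,1]]'; python3 go.py red .068
```

```text
time: 3.12
tool_pos: [0.5263, 0.2451, 0.213]
tool_rot: [-0.0, 0.26, 0.966, -0.0]
contact_force: [-0.2, 0.1, 0.0]
gripper_width: 0.999
t 3.1167 tcp [0.5263 0.2451 0.213 ] yaw 59.85 tilt 0.04 delta tool [0.0022 0.0013 0.145 ] F [-0.2  0.1  0. ] g 0.999
```

```bash
python3 -m creep '[[0,0,0,0.0022,0.0013,0.015,1],[0,0,0,0,0,0.025,1],[0,0,0,0,0,0.025,1],[0,0,0,0,0,0.025,1],[0,0,0,0,0,0.02,1],[0,0,0,0,0,0.015,1],[0,0,0,0,0,0.012,1],[0,0,0,0,0,0.008,1],[0,0,0,0,0,0,1]]'; python3 go.py red .068; python3 - <<'E'
from h import *
cv2.imwrite('pics/a.png',np.hstack([manip.grab_frame('top')[100:300,60:300],manip.grab_frame('side')[50:250,180:420]]))
E
```

```text
time: 3.87
tool_pos: [0.5224, 0.2497, 0.0665]
tool_rot: [-0.001, 0.258, 0.966, -0.001]
contact_force: [-0.1, -0.4, 0.5]
gripper_width: 0.996
t 3.8667 tcp [0.5224 0.2497 0.0665] yaw 60.07 tilt 0.19 delta tool [-0.0035 -0.0008 -0.0015] F [-0.1 -0.4  0.5] g 0.996
```

View pics/a.png

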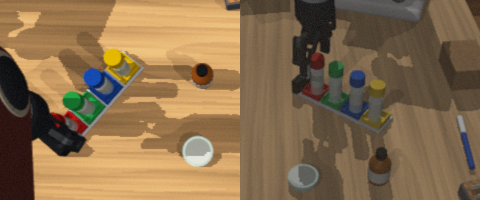

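The gripper straddles the red cap (right half, about (315,60)), and the other pots still stand. I'll correct 3 mm and close.

```bash
python3 -m creep '[[0,0,0,-0.003,0,0,1],[0,0,0,0,0,0,0.6],[0,0,0,0,0,0,0.3],[0,0,0,0,0,0,0],[0,0,0,0,0,0,0],[0,0,0,0,0,0,0],[0,0,0,0,0,0,0],[0,0,0,0,0,0,0],[0,0,0,0,0,0,0]]'; python3 go.py red .21
```

```text
time: 4.72
tool_pos: [0.5269, 0.2482, 0.0688]
tool_rot: [0.0, 0.259, 0.966, 0.0]
contact_force: [-0.5, -1.0, 2.7]
gripper_width: 0.345
t 4.7167 tcp [0.5269 0.2482 0.0688] yaw 60.02 tilt 0.05 delta tool [ 0.0011 -0.0017 -0.1412] F [-0.5 -1.   2.7] g 0.345
```

```bash
python3 -m creep '[[0,0,0,0,0,-0.008,0],[0,0,0,0,0,-0.015,0],[0,0,0,0,0,-0.022,0],[0,0,0,0,0,-0.025,0],[0,0,0,0,0,-0.025,0],[0,0,0,0,0,-0.022,0],[0,0,0,0,0,-0.015,0],[0,0,0,0,0,-0.008,0],[0,0,0,0,0,0,0],[0,0,0,0,0,0,0]]'; python3 go.py w1 .21
```

```text
time: 5.55
tool_pos: [0.5263, 0.248, 0.2078]
tool_rot: [-0.0, 0.259, 0.966, -0.0]
contact_force: [0.2, -0.4, -1.0]
gripper_width: 0.347
t 5.55 tcp [0.5263 0.248  0.2078] yaw 60.02 tilt 0.03 delta tool [-0.1951 -0.3564 -0.0021] F [ 0.2 -0.4 -1. ] g 0.347
```

```bash
python3 -m creep '[[0,0,0,-0.0029,-0.0052,0,0],[0,0,0,-0.0057,-0.0105,0,0],[0,0,0,-0.0086,-0.0157,0,0],[0,0,0,-0.0115,-0.021,0,0],[0,0,0,-0.0115,-0.021,0,0],[0,0,0,-0.0115,-0.021,0,0],[0,0,0,-0.0115,-0.021,0,0],[0,0,0,-0.0115,-0.021,0,0],[0,0,0,-0.0115,-0.021,0,0],[0,0,0,-0.0115,-0.021,0,0],[0,0,0,-0.0115,-0.021,0,0],[0,0,0,-0.0115,-0.021,0,0],[0,0,0,-0.0115,-0.021,0,0],[0,0,0,-0.0115,-0.021,0,0],[0,0,0,-0.0115,-0.021,0,0],[0,0,0,-0.0115,-0.021,0,0],[0,0,0,-0.0115,-0.021,0,0],[0,0,0,-0.0086,-0.0157,0,0],[0,0,0,-0.0057,-0.0105,0,0],[0,0,0,-0.0029,-0.0052,0,0]]';python3 -m creep '[[0,0,0,0,0,0,0],[0,0,0,0,0,0,0],[0,0,0,0,0,0,0]]'; python3 go.py w1 .066;  python3 - <<'E'
from h import *
cv2.imwrite('pics/b.png',np.hstack([manip.grab_frame('top')[80:300,220:480],manip.grab_frame('side')[150:370,180:440]]))
E
```

```text
time: 7.22
tool_pos: [0.5164, -0.1603, 0.2072]
tool_rot: [-0.001, 0.26, 0.966, -0.0]
contact_force: [0.2, 0.4, -1.0]
gripper_width: 0.343
time: 7.47
tool_pos: [0.5174, -0.1578, 0.208]
tool_rot: [-0.0, 0.258, 0.966, 0.0]
contact_force: [-0.3, 0.2, -0.2]
gripper_width: 0.348
t 7.4667 tcp [ 0.5174 -0.1578  0.208 ] yaw 60.06 tilt 0.04 delta tool [-0.     -0.0005  0.142 ] F [-0.3  0.2 -0.2] g 0.348
```

View pics/b.png

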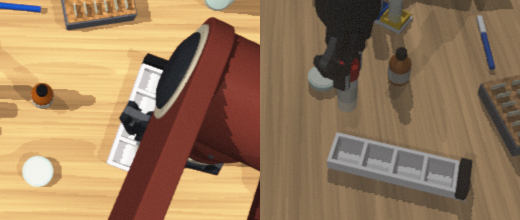

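The red pot hangs upright in the jaws (right half, about (345,90)), above the carrier's block-far well. Lowering it now.

```bash
python3 -m creep '[[0,0,0,0,0,0.008,0],[0,0,0,0,0,0.015,0],[0,0,0,0,0,0.022,0],[0,0,0,0,0,0.025,0],[0,0,0,0,0,0.022,0],[0,0,0,0,0,0.015,0],[0,0,0,0,0,0.012,0],[0,0,0,0,0,0.008,0],[0,0,0,0,0,0.006,0],[0,0,0,0,0,0.004,0],[0,0,0,0,0,0.002,0],[0,0,0,0,0,0,0],[0,0,0,0,0,0,0]]'; python3 go.py w1 .066
```

```text
time: 8.65
tool_pos: [0.518, -0.1589, 0.0701]
tool_rot: [0.001, 0.259, 0.966, -0.0]
contact_force: [-0.9, 0.2, -1.1]
gripper_width: 0.344
t 8.65 tcp [ 0.518  -0.1589  0.0701] yaw 60.01 tilt 0.08 delta tool [0.0011 0.0001 0.0041] F [-0.9  0.2 -1.1] g 0.344
```

```bash
python3 -m creep '[[0,0,0,0,0,0.002,0],[0,0,0,0,0,0.001,0],[0,0,0,0,0,0.001,0],[0,0,0,0,0,0,0],[0,0,0,0,0,0,0]]'; python3 go.py w1 .066
```

```text
time: 9.07
tool_pos: [0.5179, -0.1588, 0.0658]
tool_rot: [0.001, 0.259, 0.966, -0.0]
contact_force: [0.3, -1.0, 2.0]
gripper_width: 0.343
t 9.0667 tcp [ 0.5179 -0.1588  0.0658] yaw 60.01 tilt 0.06 delta tool [ 0.001   0.0002 -0.0002] F [ 0.3 -1.   2. ] g 0.343
```

```bash
python3 -m creep '[[0,0,0,0,0,0.0005,0],[0,0,0,0,0,0,0.45],[0,0,0,0,0,0,0.6],[0,0,0,0,0,0,0.8],[0,0,0,0,0,0,1],[0,0,0,0,0,0,1],[0,0,0,0,0,0,1],[0,0,0,0,0,0,1],[0,0,0,0,0,0,1]]'; python3 go.py w1 .21
python3 -m creep '[[0,0,0,0,0,-0.008,1],[0,0,0,0,0,-0.015,1],[0,0,0,0,0,-0.022,1],[0,0,0,0,0,-0.025,1],[0,0,0,0,0,-0.025,1],[0,0,0,0,0,-0.022,1],[0,0,0,0,0,-0.015,1],[0,0,0,0,0,-0.01,1],[0,0,0,0,0,0,1]]'; python3 go.py green .21
python3 - <<'E'
from h import *
cv2.imwrite('pics/c.png',np.hstack([manip.grab_frame('top')[80:300,220:480],manip.grab_frame('side')[150:370,180:440]]))
E
```

```text
time: 9.82
tool_pos: [0.5174, -0.1586, 0.0647]
tool_rot: [-0.0, 0.259, 0.966, 0.0]
contact_force: [-0.6, 1.2, -0.6]
gripper_width: 0.998
t 9.8167 tcp [ 0.5174 -0.1586  0.0647] yaw 60.01 tilt 0.01 delta tool [ 0.0005  0.0002 -0.1453] F [-0.6  1.2 -0.6] g 0.998
time: 10.57
tool_pos: [0.5188, -0.1592, 0.2103]
tool_rot: [0.003, 0.259, 0.966, -0.0]
contact_force: [-0.4, -0.1, 0.1]
gripper_width: 1.0
t 10.5667 tcp [ 0.5188 -0.1592  0.2103] yaw 60.01 tilt 0.31 delta tool [ 0.1513  0.3479 -0.0004] F [-0.4 -0.1  0.1] g 1.0
```

View pics/c.png

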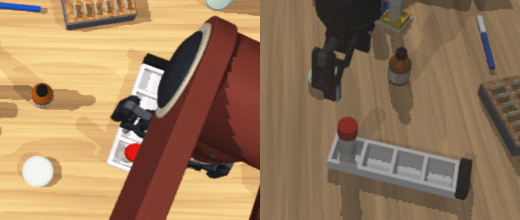

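Red stands upright in the well farthest from the carrier's block (right half, (347,140)). Next is green.

```bash
python3 -m creep '[[0,0,0,0.0022,0.0051,0,1],[0,0,0,0.0045,0.0102,0,1],[0,0,0,0.0067,0.0154,0,1],[0,0,0,0.0089,0.0205,0,1],[0,0,0,0.0089,0.0205,0,1],[0,0,0,0.0089,0.0205,0,1],[0,0,0,0.0089,0.0205,0,1],[0,0,0,0.0089,0.0205,0,1],[0,0,0,0.0089,0.0205,0,1],[0,0,0,0.0089,0.0205,0,1],[0,0,0,0.0089,0.0205,0,1],[0,0,0,0.0089,0.0205,0,1],[0,0,0,0.0089,0.0205,0,1],[0,0,0,0.0089,0.0205,0,1],[0,0,0,0.0089,0.0205,0,1],[0,0,0,0.0089,0.0205,0,1],[0,0,0,0.0089,0.0205,0,1],[0,0,0,0.0067,0.0154,0,1],[0,0,0,0.0045,0.0102,0,1],[0,0,0,0.0022,0.0051,0,1]]';python3 -m creep '[[0,0,0,0,0,0,1],[0,0,0,0,0,0,1],[0,0,0,0,0,0,1]]'; python3 go.py green .068
```

```text
time: 12.33
tool_pos: [0.5595, 0.2206, 0.2056]
tool_rot: [-0.001, 0.258, 0.966, -0.0]
contact_force: [-0.4, 0.5, 0.4]
gripper_width: 0.999
time: 12.58
tool_pos: [0.5603, 0.2181, 0.2066]
tool_rot: [-0.0, 0.259, 0.966, -0.0]
contact_force: [1.5, -0.1, 0.5]
gripper_width: 0.997
t 12.5833 tcp [0.5603 0.2181 0.2066] yaw 59.97 tilt 0.03 delta tool [-0.0014  0.0004  0.1386] F [ 1.5 -0.1  0.5] g 0.997
```

```bash
python3 -m creep '[[0,0,0,-0.0012,0,0.01,1],[0,0,0,0,0,0.02,1],[0,0,0,0,0,0.025,1],[0,0,0,0,0,0.025,1],[0,0,0,0,0,0.022,1],[0,0,0,0,0,0.017,1],[0,0,0,0,0,0.012,1],[0,0,0,0,0,0.007,1],[0,0,0,0,0,0,1],[0,0,0,0,0,0,1],[0,0,0,0,0,0,1]]'; python3 go.py green .068
python3 -m creep '[[0,0,0,0,0,0,0.6],[0,0,0,0,0,0,0.3],[0,0,0,0,0,0,0],[0,0,0,0,0,0,0],[0,0,0,0,0,0,0],[0,0,0,0,0,0,0],[0,0,0,0,0,0,0],[0,0,0,0,0,0,0]]'; python3 go.py green .21
```

```text
time: 13.5
tool_pos: [0.5626, 0.2184, 0.0703]
tool_rot: [0.001, 0.259, 0.966, 0.001]
contact_force: [0.2, 0.2, 0.6]
gripper_width: 0.997
t 13.5 tcp [0.5626 0.2184 0.0703] yaw 60.0 tilt 0.14 delta tool [ 0.0004 -0.001   0.0023] F [0.2 0.2 0.6] g 0.997
time: 14.17
tool_pos: [0.562, 0.2184, 0.0694]
tool_rot: [0.0, 0.259, 0.966, 0.0]
contact_force: [-1.5, 1.1, 2.8]
gripper_width: 0.343
t 14.1667 tcp [0.562  0.2184 0.0694] yaw 60.01 tilt 0.06 delta tool [-0.0002 -0.0006 -0.1406] F [-1.5  1.1  2.8] g 0.343
```

```bash
python3 -m creep '[[0,0,0,0,0,-0.008,0],[0,0,0,0,0,-0.015,0],[0,0,0,0,0,-0.022,0],[0,0,0,0,0,-0.025,0],[0,0,0,0,0,-0.025,0],[0,0,0,0,0,-0.022,0],[0,0,0,0,0,-0.015,0],[0,0,0,0,0,-0.008,0],[0,0,0,0,0,0,0],[0,0,0,0,0,0,0]]'; python3 -m creep '[[0,0,0,-0.0029,-0.005,0,0],[0,0,0,-0.0058,-0.01,0,0],[0,0,0,-0.0088,-0.015,0,0],[0,0,0,-0.0117,-0.02,0,0],[0,0,0,-0.0117,-0.02,0,0],[0,0,0,-0.0117,-0.02,0,0],[0,0,0,-0.0117,-0.02,0,0],[0,0,0,-0.0117,-0.02,0,0],[0,0,0,-0.0117,-0.02,0,0],[0,0,0,-0.0117,-0.02,0,0],[0,0,0,-0.0117,-0.02,0,0],[0,0,0,-0.0117,-0.02,0,0],[0,0,0,-0.0117,-0.02,0,0],[0,0,0,-0.0117,-0.02,0,0],[0,0,0,-0.0117,-0.02,0,0],[0,0,0,-0.0117,-0.02,0,0],[0,0,0,-0.0117,-0.02,0,0],[0,0,0,-0.0088,-0.015,0,0],[0,0,0,-0.0058,-0.01,0,0],[0,0,0,-0.0029,-0.005,0,0]]';python3 -m creep '[[0,0,0,0,0,0,0],[0,0,0,0,0,0,0],[0,0,0,0,0,0,0]]'; python3 go.py w2 .0664
```

```text
time: 15.0
tool_pos: [0.5612, 0.2181, 0.2083]
tool_rot: [-0.0, 0.259, 0.966, -0.0]
contact_force: [0.0, 0.6, -0.6]
gripper_width: 0.346
time: 16.67
tool_pos: [0.5628, -0.1774, 0.2076]
tool_rot: [-0.001, 0.26, 0.966, -0.0]
contact_force: [-1.4, -0.8, -0.3]
gripper_width: 0.345
time: 16.92
tool_pos: [0.5637, -0.1748, 0.2085]
tool_rot: [-0.0, 0.258, 0.966, 0.0]
contact_force: [0.0, -0.4, -0.9]
gripper_width: 0.344
t 16.9167 tcp [ 0.5637 -0.1748  0.2085] yaw 60.06 tilt 0.04 delta tool [-0.0007  0.0002  0.1421] F [ 0.  -0.4 -0.9] g 0.344
```

```bash
python3 -m creep '[[0,0,0,0,0,0.008,0],[0,0,0,0,0,0.015,0],[0,0,0,0,0,0.022,0],[0,0,0,0,0,0.025,0],[0,0,0,0,0,0.022,0],[0,0,0,0,0,0.015,0],[0,0,0,0,0,0.012,0],[0,0,0,0,0,0.008,0],[0,0,0,0,0,0.006,0],[0,0,0,0,0,0.004,0],[0,0,0,0,0,0.002,0],[0,0,0,0,0,0,0],[0,0,0,0,0,0.001,0],[0,0,0,0,0,0.001,0],[0,0,0,0,0,0.001,0],[0,0,0,0,0,0,0],[0,0,0,0,0,0,0]]'; python3 go.py w2 .0664
```

```text
time: 18.33
tool_pos: [0.5638, -0.1757, 0.067]
tool_rot: [0.0, 0.259, 0.966, -0.0]
contact_force: [-0.4, -0.4, -1.0]
gripper_width: 0.345
t 18.3333 tcp [ 0.5638 -0.1757  0.067 ] yaw 60.01 tilt 0.01 delta tool [-0.      0.0009  0.0006] F [-0.4 -0.4 -1. ] g 0.345
```

```bash
python3 -m creep '[[0,0,0,0,0,0.0008,0],[0,0,0,0,0,0,0],[0,0,0,0,0,0,0.45],[0,0,0,0,0,0,0.6],[0,0,0,0,0,0,0.8],[0,0,0,0,0,0,1],[0,0,0,0,0,0,1],[0,0,0,0,0,0,1],[0,0,0,0,0,0,1],[0,0,0,0,0,0,1]]'; 
python3 -m creep '[[0,0,0,0,0,-0.008,1],[0,0,0,0,0,-0.015,1],[0,0,0,0,0,-0.022,1],[0,0,0,0,0,-0.025,1],[0,0,0,0,0,-0.025,1],[0,0,0,0,0,-0.022,1],[0,0,0,0,0,-0.015,1],[0,0,0,0,0,-0.01,1],[0,0,0,0,0,0,1]]'; python3 go.py blue .21
python3 - <<'E'
from h import *
cv2.imwrite('pics/d.png',np.hstack([manip.grab_frame('top')[80:300,90:350],manip.grab_frame('side')[150:370,180:440]]))
E
```

```text
time: 19.17
tool_pos: [0.5637, -0.1756, 0.066]
tool_rot: [-0.0, 0.259, 0.966, -0.0]
contact_force: [0.2, 0.6, -0.3]
gripper_width: 0.997
time: 19.92
tool_pos: [0.5651, -0.1762, 0.2116]
tool_rot: [0.003, 0.259, 0.966, -0.0]
contact_force: [0.9, 0.7, 0.8]
gripper_width: 1.002
t 19.9167 tcp [ 0.5651 -0.1762  0.2116] yaw 60.02 tilt 0.31 delta tool [0.1492 0.3312 0.001 ] F [0.9 0.7 0.8] g 1.002
```

View pics/d.png

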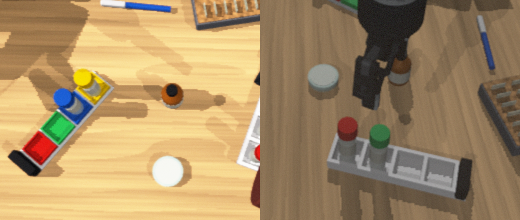

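Red and green stand upright in the first two wells (right half, (347,140) and (379,150)). Blue and yellow are untouched.

```bash
python3 -m creep '[[0,0,0,0.0022,0.0049,0,1],[0,0,0,0.0044,0.0097,0,1],[0,0,0,0.0066,0.0146,0,1],[0,0,0,0.0087,0.0195,0,1],[0,0,0,0.0087,0.0195,0,1],[0,0,0,0.0087,0.0195,0,1],[0,0,0,0.0087,0.0195,0,1],[0,0,0,0.0087,0.0195,0,1],[0,0,0,0.0087,0.0195,0,1],[0,0,0,0.0087,0.0195,0,1],[0,0,0,0.0087,0.0195,0,1],[0,0,0,0.0087,0.0195,0,1],[0,0,0,0.0087,0.0195,0,1],[0,0,0,0.0087,0.0195,0,1],[0,0,0,0.0087,0.0195,0,1],[0,0,0,0.0087,0.0195,0,1],[0,0,0,0.0087,0.0195,0,1],[0,0,0,0.0066,0.0146,0,1],[0,0,0,0.0044,0.0097,0,1],[0,0,0,0.0022,0.0049,0,1]]';python3 -m creep '[[0,0,0,0,0,0,1],[0,0,0,0,0,0,1],[0,0,0,0,0,0,1]]'; python3 go.py blue .068
```

```text
time: 21.68
tool_pos: [0.6002, 0.1873, 0.2068]
tool_rot: [-0.001, 0.258, 0.966, -0.0]
contact_force: [-0.2, -0.1, -0.3]
gripper_width: 1.003
time: 21.93
tool_pos: [0.6009, 0.1848, 0.2078]
tool_rot: [-0.0, 0.259, 0.966, -0.0]
contact_force: [0.1, -0.2, 0.6]
gripper_width: 1.001
t 21.9333 tcp [0.6009 0.1848 0.2078] yaw 59.97 tilt 0.04 delta tool [-0.0002  0.0007  0.1398] F [ 0.1 -0.2  0.6] g 1.001
```

```bash
python3 -m creep '[[0,0,0,0,0.0005,0.01,1],[0,0,0,0,0,0.02,1],[0,0,0,0,0,0.025,1],[0,0,0,0,0,0.025,1],[0,0,0,0,0,0.022,1],[0,0,0,0,0,0.017,1],[0,0,0,0,0,0.012,1],[0,0,0,0,0,0.008,1],[0,0,0,0,0,0,1],[0,0,0,0,0,0,1],[0,0,0,0,0,0,1]]'; python3 go.py blue .068
python3 -m creep '[[0,0,0,0,0,0,0.6],[0,0,0,0,0,0,0.3],[0,0,0,0,0,0,0],[0,0,0,0,0,0,0],[0,0,0,0,0,0,0],[0,0,0,0,0,0,0],[0,0,0,0,0,0,0],[0,0,0,0,0,0,0]]'; python3 go.py w3 .21
```

```text
time: 22.85
tool_pos: [0.6024, 0.186, 0.0705]
tool_rot: [0.001, 0.259, 0.966, 0.001]
contact_force: [-0.1, -0.6, 0.0]
gripper_width: 1.002
t 22.85 tcp [0.6024 0.186  0.0705] yaw 60.0 tilt 0.14 delta tool [ 0.0004 -0.0012  0.0025] F [-0.1 -0.6  0. ] g 1.002
time: 23.52
tool_pos: [0.6017, 0.1861, 0.0696]
tool_rot: [0.0, 0.259, 0.966, 0.0]
contact_force: [0.1, -0.4, 3.1]
gripper_width: 0.346
t 23.5167 tcp [0.6017 0.1861 0.0696] yaw 60.01 tilt 0.07 delta tool [-0.1972 -0.3221 -0.1405] F [ 0.1 -0.4  3.1] g 0.346
```

```bash
python3 -m creep '[[0,0,0,0,0,-0.008,0],[0,0,0,0,0,-0.015,0],[0,0,0,0,0,-0.022,0],[0,0,0,0,0,-0.025,0],[0,0,0,0,0,-0.025,0],[0,0,0,0,0,-0.022,0],[0,0,0,0,0,-0.015,0],[0,0,0,0,0,-0.008,0],[0,0,0,0,0,0,0],[0,0,0,0,0,0,0]]'; python3 -m creep '[[0,0,0,-0.0029,-0.0048,0,0],[0,0,0,-0.0058,-0.0095,0,0],[0,0,0,-0.0087,-0.0143,0,0],[0,0,0,-0.0116,-0.019,0,0],[0,0,0,-0.0116,-0.019,0,0],[0,0,0,-0.0116,-0.019,0,0],[0,0,0,-0.0116,-0.019,0,0],[0,0,0,-0.0116,-0.019,0,0],[0,0,0,-0.0116,-0.019,0,0],[0,0,0,-0.0116,-0.019,0,0],[0,0,0,-0.0116,-0.019,0,0],[0,0,0,-0.0116,-0.019,0,0],[0,0,0,-0.0116,-0.019,0,0],[0,0,0,-0.0116,-0.019,0,0],[0,0,0,-0.0116,-0.019,0,0],[0,0,0,-0.0116,-0.019,0,0],[0,0,0,-0.0116,-0.019,0,0],[0,0,0,-0.0087,-0.0143,0,0],[0,0,0,-0.0058,-0.0095,0,0],[0,0,0,-0.0029,-0.0048,0,0]]';python3 -m creep '[[0,0,0,0,0,0,0],[0,0,0,0,0,0,0],[0,0,0,0,0,0,0]]'; python3 go.py w3 .0666
```

```text
time: 24.35
tool_pos: [0.601, 0.1858, 0.2086]
tool_rot: [-0.0, 0.259, 0.966, -0.0]
contact_force: [-0.2, -0.2, -0.4]
gripper_width: 0.345
time: 26.02
tool_pos: [0.6099, -0.1943, 0.2081]
tool_rot: [-0.001, 0.26, 0.966, 0.0]
contact_force: [1.4, -0.6, -0.4]
gripper_width: 0.34
time: 26.27
tool_pos: [0.6106, -0.1917, 0.2089]
tool_rot: [-0.0, 0.258, 0.966, 0.0]
contact_force: [0.3, 0.1, -1.0]
gripper_width: 0.348
t 26.2667 tcp [ 0.6106 -0.1917  0.2089] yaw 60.07 tilt 0.03 delta tool [-0.0007  0.0005  0.1423] F [ 0.3  0.1 -1. ] g 0.348
```

```bash
python3 -m creep '[[0,0,0,0,0,0.008,0],[0,0,0,0,0,0.015,0],[0,0,0,0,0,0.022,0],[0,0,0,0,0,0.025,0],[0,0,0,0,0,0.022,0],[0,0,0,0,0,0.015,0],[0,0,0,0,0,0.012,0],[0,0,0,0,0,0.008,0],[0,0,0,0,0,0.006,0],[0,0,0,0,0,0.004,0],[0,0,0,0,0,0.002,0],[0,0,0,0,0,0,0],[0,0,0,0,0,0.001,0],[0,0,0,0,0,0.001,0],[0,0,0,0,0,0.001,0],[0,0,0,0,0,0.0008,0],[0,0,0,0,0,0,0],[0,0,0,0,0,0,0]]'; python3 go.py w3 .0666
```

```text
time: 27.77
tool_pos: [0.6108, -0.1927, 0.0666]
tool_rot: [0.0, 0.259, 0.966, -0.0]
contact_force: [0.5, -0.2, 1.0]
gripper_width: 0.35
t 27.7667 tcp [ 0.6108 -0.1927  0.0666] yaw 60.02 tilt 0.04 delta tool [0.0001 0.0014 0.    ] F [ 0.5 -0.2  1. ] g 0.35
```

```bash
python3 -m creep '[[0,0,0,0,0,0,0.45],[0,0,0,0,0,0,0.6],[0,0,0,0,0,0,0.8],[0,0,0,0,0,0,1],[0,0,0,0,0,0,1],[0,0,0,0,0,0,1],[0,0,0,0,0,0,1],[0,0,0,0,0,0,1]]'; 
python3 -m creep '[[0,0,0,0,0,-0.008,1],[0,0,0,0,0,-0.015,1],[0,0,0,0,0,-0.022,1],[0,0,0,0,0,-0.025,1],[0,0,0,0,0,-0.025,1],[0,0,0,0,0,-0.022,1],[0,0,0,0,0,-0.015,1],[0,0,0,0,0,-0.01,1],[0,0,0,0,0,0,1],[0,0,0,0,0,0,1],[0,0,0,0,0,0,1]]'; python3 go.py yellow .21
python3 - <<'E'
from h import *
cv2.imwrite('pics/e.png',np.hstack([manip.grab_frame('top')[80:300,90:350],manip.grab_frame('side')[150:370,180:440]]))
E
```

```text
time: 28.43
tool_pos: [0.6105, -0.1926, 0.0662]
tool_rot: [-0.0, 0.259, 0.966, 0.0]
contact_force: [-0.3, 0.7, -0.4]
gripper_width: 0.998
time: 29.35
tool_pos: [0.6097, -0.1922, 0.2064]
tool_rot: [-0.001, 0.259, 0.966, 0.0]
contact_force: [-0.8, -1.1, -0.7]
gripper_width: 0.998
t 29.35 tcp [ 0.6097 -0.1922  0.2064] yaw 60.01 tilt 0.16 delta tool [ 0.1489  0.3138 -0.0033] F [-0.8 -1.1 -0.7] g 0.998
```

View pics/e.png

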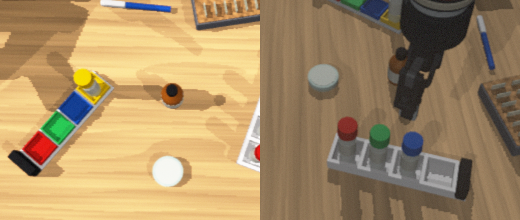

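Three pots stand upright in order (right half), and yellow is untouched in the tray.

```bash
python3 -m creep '[[0,0,0,0.0022,0.0046,0,1],[0,0,0,0.0044,0.0092,0,1],[0,0,0,0.0066,0.0139,0,1],[0,0,0,0.0088,0.0185,0,1],[0,0,0,0.0088,0.0185,0,1],[0,0,0,0.0088,0.0185,0,1],[0,0,0,0.0088,0.0185,0,1],[0,0,0,0.0088,0.0185,0,1],[0,0,0,0.0088,0.0185,0,1],[0,0,0,0.0088,0.0185,0,1],[0,0,0,0.0088,0.0185,0,1],[0,0,0,0.0088,0.0185,0,1],[0,0,0,0.0088,0.0185,0,1],[0,0,0,0.0088,0.0185,0,1],[0,0,0,0.0088,0.0185,0,1],[0,0,0,0.0088,0.0185,0,1],[0,0,0,0.0088,0.0185,0,1],[0,0,0,0.0066,0.0139,0,1],[0,0,0,0.0044,0.0092,0,1],[0,0,0,0.0022,0.0046,0,1]]';python3 -m creep '[[0,0,0,0,0,0,1],[0,0,0,0,0,0,1],[0,0,0,0,0,0,1]]'; python3 go.py yellow .068
```

```text
time: 31.12
tool_pos: [0.6377, 0.1564, 0.2081]
tool_rot: [-0.0, 0.258, 0.966, 0.0]
contact_force: [-1.3, -0.4, 0.1]
gripper_width: 1.002
time: 31.37
tool_pos: [0.6381, 0.1537, 0.2082]
tool_rot: [-0.0, 0.259, 0.966, -0.0]
contact_force: [-0.3, 0.0, -0.2]
gripper_width: 0.997
t 31.3667 tcp [0.6381 0.1537 0.2082] yaw 59.96 tilt 0.02 delta tool [0.0006 0.     0.1402] F [-0.3  0.  -0.2] g 0.997
```

```bash
python3 -m creep '[[0,0,0,0.0005,0,0.01,1],[0,0,0,0,0,0.02,1],[0,0,0,0,0,0.025,1],[0,0,0,0,0,0.025,1],[0,0,0,0,0,0.022,1],[0,0,0,0,0,0.017,1],[0,0,0,0,0,0.012,1],[0,0,0,0,0,0.008,1],[0,0,0,0,0,0,1],[0,0,0,0,0,0,1],[0,0,0,0,0,0,1]]'; python3 go.py yellow .068
python3 -m creep '[[0,0,0,0,0,0,0.6],[0,0,0,0,0,0,0.3],[0,0,0,0,0,0,0],[0,0,0,0,0,0,0],[0,0,0,0,0,0,0],[0,0,0,0,0,0,0],[0,0,0,0,0,0,0],[0,0,0,0,0,0,0]]'; python3 go.py w4 .21
```

```text
time: 32.28
tool_pos: [0.6388, 0.1547, 0.0707]
tool_rot: [0.001, 0.259, 0.966, 0.0]
contact_force: [0.3, -0.3, 0.0]
gripper_width: 1.002
t 32.2833 tcp [0.6388 0.1547 0.0707] yaw 60.0 tilt 0.14 delta tool [ 0.0006 -0.0012  0.0027] F [ 0.3 -0.3  0. ] g 1.002
time: 32.95
tool_pos: [0.6381, 0.1548, 0.0698]
tool_rot: [0.001, 0.259, 0.966, 0.0]
contact_force: [-0.0, 0.3, 3.0]
gripper_width: 0.343
t 32.95 tcp [0.6381 0.1548 0.0698] yaw 60.01 tilt 0.06 delta tool [-0.1992 -0.304  -0.1402] F [-0.   0.3  3. ] g 0.343
```

```bash
python3 -m creep '[[0,0,0,0,0,-0.008,0],[0,0,0,0,0,-0.015,0],[0,0,0,0,0,-0.022,0],[0,0,0,0,0,-0.025,0],[0,0,0,0,0,-0.025,0],[0,0,0,0,0,-0.022,0],[0,0,0,0,0,-0.015,0],[0,0,0,0,0,-0.008,0],[0,0,0,0,0,0,0],[0,0,0,0,0,0,0]]'; python3 -m creep '[[0,0,0,-0.0029,-0.0045,0,0],[0,0,0,-0.0058,-0.009,0,0],[0,0,0,-0.0088,-0.0134,0,0],[0,0,0,-0.0117,-0.0179,0,0],[0,0,0,-0.0117,-0.0179,0,0],[0,0,0,-0.0117,-0.0179,0,0],[0,0,0,-0.0117,-0.0179,0,0],[0,0,0,-0.0117,-0.0179,0,0],[0,0,0,-0.0117,-0.0179,0,0],[0,0,0,-0.0117,-0.0179,0,0],[0,0,0,-0.0117,-0.0179,0,0],[0,0,0,-0.0117,-0.0179,0,0],[0,0,0,-0.0117,-0.0179,0,0],[0,0,0,-0.0117,-0.0179,0,0],[0,0,0,-0.0117,-0.0179,0,0],[0,0,0,-0.0117,-0.0179,0,0],[0,0,0,-0.0117,-0.0179,0,0],[0,0,0,-0.0088,-0.0134,0,0],[0,0,0,-0.0058,-0.009,0,0],[0,0,0,-0.0029,-0.0045,0,0]]';python3 -m creep '[[0,0,0,0,0,0,0],[0,0,0,0,0,0,0],[0,0,0,0,0,0,0]]'; python3 go.py w4 .0668
```

```text
time: 33.78
tool_pos: [0.6374, 0.1547, 0.2088]
tool_rot: [-0.0, 0.259, 0.966, -0.0]
contact_force: [-0.0, -0.5, -0.8]
gripper_width: 0.342
time: 35.45
tool_pos: [0.6571, -0.2104, 0.2086]
tool_rot: [-0.0, 0.26, 0.966, -0.0]
contact_force: [0.2, -0.1, -0.6]
gripper_width: 0.347
time: 35.7
tool_pos: [0.6578, -0.2073, 0.2092]
tool_rot: [-0.0, 0.258, 0.966, 0.0]
contact_force: [-0.1, 0.2, -1.1]
gripper_width: 0.341
t 35.7 tcp [ 0.6578 -0.2073  0.2092] yaw 60.07 tilt 0.03 delta tool [-0.0012 -0.0003  0.1424] F [-0.1  0.2 -1.1] g 0.341
```

```bash
python3 -m creep '[[0,0,0,0,0,0.008,0],[0,0,0,0,0,0.015,0],[0,0,0,0,0,0.022,0],[0,0,0,0,0,0.025,0],[0,0,0,0,0,0.022,0],[0,0,0,0,0,0.015,0],[0,0,0,0,0,0.012,0],[0,0,0,0,0,0.008,0],[0,0,0,0,0,0.006,0],[0,0,0,0,0,0.004,0],[0,0,0,0,0,0.002,0],[0,0,0,0,0,0,0],[0,0,0,0,0,0.001,0],[0,0,0,0,0,0.001,0],[0,0,0,0,0,0.001,0],[0,0,0,0,0,0.0008,0],[0,0,0,0,0,0,0],[0,0,0,0,0,0,0]]'; python3 go.py w4 .0668
```

```text
time: 37.2
tool_pos: [0.658, -0.2084, 0.0668]
tool_rot: [0.0, 0.259, 0.966, -0.0]
contact_force: [0.1, -0.0, 1.7]
gripper_width: 0.347
t 37.2 tcp [ 0.658  -0.2084  0.0668] yaw 60.02 tilt 0.04 delta tool [-0.0004  0.0005  0.    ] F [ 0.1 -0.   1.7] g 0.347
```

```bash
python3 -m creep '[[0,0,0,0,0,0,0.45],[0,0,0,0,0,0,0.6],[0,0,0,0,0,0,0.8],[0,0,0,0,0,0,1],[0,0,0,0,0,0,1],[0,0,0,0,0,0,1],[0,0,0,0,0,0,1],[0,0,0,0,0,0,1]]'; 
python3 -m creep '[[0,0,0,0,0,-0.008,1],[0,0,0,0,0,-0.015,1],[0,0,0,0,0,-0.022,1],[0,0,0,0,0,-0.025,1],[0,0,0,0,0,-0.025,1],[0,0,0,0,0,-0.022,1],[0,0,0,0,0,-0.015,1],[0,0,0,0,0,-0.01,1],[0,0,0,0,0,0,1],[0,0,0,0,0,0,1],[0,0,0,0,0,0,1]]'; python3 -m creep '[[0,0,0,0.004,0.005,0,1],[0,0,0,0.009,0.01,0,1],[0,0,0,0.014,0.018,0,1],[0,0,0,0.014,0.018,0,1],[0,0,0,0.014,0.018,0,1],[0,0,0,0.014,0.018,0,1],[0,0,0,0.014,0.018,0,1],[0,0,0,0.014,0.018,0,1],[0,0,0,0.014,0.018,0,1],[0,0,0,0.014,0.018,0,1],[0,0,0,0.014,0.018,0,1],[0,0,0,0.014,0.018,0,1],[0,0,0,0.014,0.018,0,1],[0,0,0,0.014,0.018,0,1],[0,0,0,0.014,0.018,0,1],[0,0,0,0.009,0.01,0,1],[0,0,0,0.004,0.005,0,1],[0,0,0,0,0,0,1],[0,0,0,0,0,0,1]]'
python3 - <<'E'
from h import *
for c in("top","side"):
    im=manip.grab_frame(c);cv2.imwrite(f'pics/f_{c}.png',im)
    for k in("red","green","blue","yellow"):
        m=mask("pot_"+k,c)
        print(c,k,m and (round(m[1],2),m[2]))
for k,w in(("red",(.5171,-.1582)),("green",(.5643,-.1749)),("blue",(.6114,-.1915)),("yellow",(.6586,-.2081))):
    for c in("top","side"):
        p=proj(c,CYL(.0155,.076,.098)+[*w,0]);print(k,c,'expected cap box',p.min(0).round(),p.max(0).round())
cv2.imwrite('pics/f.png',np.hstack([cv2.resize(cv2.imread('pics/f_top.png')[110:270,290:430],None,fx=2.5,fy=2.5),cv2.resize(cv2.imread('pics/f_side.png')[230:390,230:400],None,fx=2.5,fy=2.5)]))
E
```

```text
time: 37.87
tool_pos: [0.6577, -0.2083, 0.0664]
tool_rot: [-0.0, 0.259, 0.966, 0.0]
contact_force: [-0.5, 0.5, -0.3]
gripper_width: 1.003
time: 38.78
tool_pos: [0.6569, -0.2079, 0.2064]
tool_rot: [-0.002, 0.259, 0.966, 0.0]
contact_force: [-0.5, 0.7, 0.2]
gripper_width: 0.999
time: 40.37
tool_pos: [0.6093, 0.1242, 0.2081]
tool_rot: [-0.0, 0.259, 0.966, -0.0]
contact_force: [0.3, 0.9, 0.5]
gripper_width: 1.003
top red (0.7, [337.0, 226.3, 363.0, 240.6])
top green (0.61, [346.3, 194.6, 375.7, 218.9])
top blue (0.72, [356.2, 169.0, 384.9, 196.9])
top yellow (0.68, [366.1, 143.3, 395.2, 171.6])
side red (0.59, [256.5, 266.1, 278.4, 310.8])
side green (0.6, [286.6, 272.4, 309.3, 318.8])
side blue (0.71, [318.2, 280.5, 343.1, 326.9])
side yellow (0.74, [351.1, 289.4, 375.0, 334.0])
red top expected cap box [344. 222.] [365. 241.]
red side expected cap box [257. 266.] [278. 291.]
green top expected cap box [353. 195.] [374. 214.]
green side expected cap box [289. 273.] [310. 298.]
blue top expected cap box [362. 168.] [383. 188.]
blue side expected cap box [321. 280.] [343. 306.]
yellow top expected cap box [371. 142.] [392. 162.]
yellow side expected cap box [354. 288.] [377. 314.]
```

View pics/f.png

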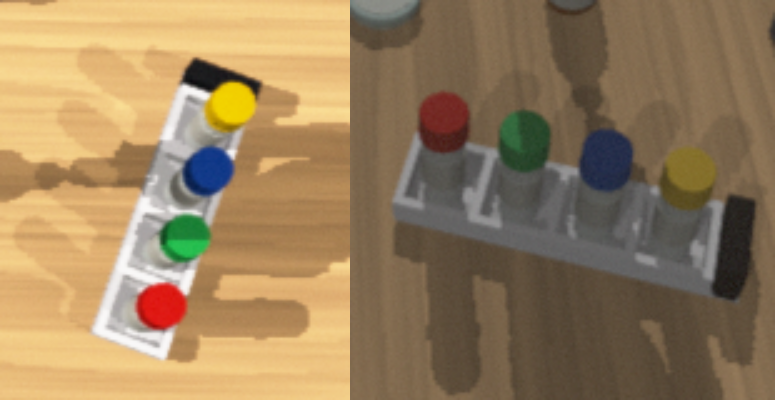

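All four stand upright in their wells. From the carrier's black block the order is yellow, blue, green, red. The caps sit within about 3 px of where pots standing on the well floors should appear, and the gripper is well clear.

```bash
python3 -c "
from plant import manip;print(manip.job_done(),manip.state()['time'])"
```

```text
the job is handed in; nothing more can be done
the job is handed in; nothing more can be done
```

All four pots are in the carrier in reverse order, released, and the job was handed in at about 41 s of the allowed 106 s. Counted from the black block, the tray held red, green, blue, yellow. The carrier now holds yellow, blue, green, red.

- **Final views:** In the last top and side pictures each pot stands upright in its own well. The caps sit within about 3 px of where pots standing on the well floors should appear; the top-view red mask was partial (left edge about 7 px off).
- **Forces and clearance:** The wrist force readings stayed around 3 N. The open gripper was about 0.33 m away at hand-in.
- **Failed or uncertain checks:** Early on, the network missed the blue pot in the side view and mistook the carrier for the green seat there, so I did not use those two readings. When I set the green pot down, the force reading gave no clear sign of touching the floor. I judged it by height and by the pictures afterwards.

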